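# Pack the flat tin in the sliding-cover lunch box

### The job

Pack the flat rectangular tin in the wooden lunch box: slide the box's cover open, set the tin down gently, flat and right way up, in the large compartment without dropping it, then slide the cover fully shut. Leave the other things on the worktop as they are.

Things in the scene. Friction and masses are not known exactly. Their poses are not given: they have to be found in the camera images.
- lunch_box: Wooden lunch box, 144 (x) x 194 (y) x 50 mm high, fixed. Origin: underside centre, z up. Its cover opens along -y. Walls and floor 6 mm thick. The long side walls have lips over the cover's edges, leaving a mouth 122 mm wide in x. End wall at +y 50 mm high (the cover shuts against it), at -y 37 mm (the cover slides out over it). A divider 37 to 41 mm on the -y side splits off a small compartment.
- compartment (a point): Centre of the large compartment's floor: 27 mm from the box's origin along its +y, 6 mm above the worktop; axes as the box's. Inside it is 132 mm in x and 128 mm in y. (The small compartment at the -y end is only 50 mm long, too short for the tin.)
- cover_bar (a point): Centre of the top of the raised bar on the cover, 62 mm above the worktop; axes as the box's. Bar 94 (x) x 14 (y) x 18 mm high on the cover's flat top (44 mm above the worktop; cover 6 mm thick, 130 mm wide). Flat cover reaches from 97 mm on the bar's -y side to 91 mm on its +y side. Shut, the bar is at the box's middle. Push the bar towards the box's -y to open, +y to shut.
- cover (a joint): How far the cover has slid open, in m: 0 fully shut at its stop, 0.135 fully open at its stop (large compartment wholly uncovered, cover's end jutting out level beyond the box). Friction about 2 N; stays where it is left. Starts at 0 to 0.015.
- tin_center (a point): Centre (half-way up) of the flat rectangular tin with rounded corners, 63 (its x) x 105 (its y) x 26 mm high, about 0.15 kg; z up. Starts flat on the worktop, left of the box, in one of two places; the round pot stands in the other.
- round_pot: Bystander: round grey and pale blue pot, 91 mm across, 44 mm high. Origin: centre of its underside.
- cup: Bystander: small white cup with a handle, 62 mm across, 92 mm over the handle, 51 mm high, behind the box, near the hob. Origin: centre of its underside.
- egg_timer: Bystander: round kitchen timer, 64 mm across, 52 mm high, behind the box. Origin: centre of its underside.

How it is judged:
By the outcome, as a careful person would: the job done as asked, in the order asked, and still so for the second after the job is handed in, with the robot touching nothing.
It also fails if it takes over 67 s, if anything falls off the work surface, if the arm or the gripper's body presses on something with over 40 N, if the wrist force passes 120 N, or if a joint passes its speed limit or range.

### The arm

A 6-joint arm with a two-finger parallel gripper is mounted at the origin on a cart in front of the work surface, level with it; the furniture and walls round the work are solid. World frame = base frame: x ahead of the robot, y to its left, z up, the work surface at z = 0. Lengths are in mm, angles in rad, forces in N, time in s.
With the tool pointing down it reaches from about 275 to 750 mm from the base axis. Payload 10.2 kg.
Tool frame: the origin (TCP) lies midway between the tips of the shut fingers; the grasp point (between the pads) lies 19 mm behind it (ctrl.pinch_z is the distance from the TCP to the grasp point, in mm); x points along the fingers, z is the direction in which the jaws open and shut, and the axes are right-handed (so a half turn about x gives the same grasp; the last joint's range is limited). The gripper opens to 85 mm and grips with 20 to 120 N. Pads are 22 mm wide; open, the fingers measure 114 mm over their backs; the gripper's body (76 mm by 85 mm) begins 54 mm behind the grasp point. The pads swing forward as they close: fully open they stand 13 mm farther back than shut.
Start: joints at [1.019, 0.313, 1.498, -0, 1.331, -0.223], TCP at [169.539, 496.878, 231.294] pointing down, gripper open.
Joint ranges: [-2.94, 2.94], [-0.97, 2.17], [0.19, 2.56], [-1.23, 4.37], [0.02, 3.11], [-2.88, 2.88]. Speed limits (rad/s): [2.39, 2.39, 3.01, 3.14, 3.14, 3.14].

### API

Orientations are given as a unit quaternion [w, x, y, z].
In Python, from rig import ctrl, capture, workorder, nets gives the robot as it stands. The module is installed in compiled form; this text tells all that it offers.
- The arm moves only by the tool send_rows, never from a script. Its argument "rows" is text: rows parted by semicolons, each of 5 numbers parted by spaces: the opening, from 0 (shut) to 1 (fully open), then the shift along the tool's x, y, z in cm, then the turn about the tool's x in units of 5 degrees (1.0 is 5 degrees). In form: grip x y z yaw; .... A call has 1 to 12 rows; each row is the pose to reach, as a shift and turn from the pose commanded when the call began, along the tool's axes at that moment; what a row does not reach only later rows make up. A row lasts 1/10 s, in which the tool goes at most 50 mm and 8.59 degrees, less where a joint would pass 70% of its speed; a pose out of reach is approached as far as the arm can. A call with a gripper value outside its range is refused whole. The fingers move at their own pace and stop on an object; "grip_force" is the grip in N (left out, the last holds). Time passes only in rows, so rows that repeat a pose let the fingers close. It gives the time, the measured TCP pose, the force and the opening at its end, in the units of the state.
- ctrl.sense(): the state, without advancing time (a new reading comes with each control period).
- capture(name): name is "side" or "top"; returns a dict with "pixels" (420x560x3 uint8, red, green, blue), "intrinsics" (3x3 intrinsics, pixels), "dist" ([k1, k2, p1, p2, k3] as OpenCV has them; the pictures are not rectified), "view" (4x4, takes a point from world to camera coordinates). Camera axes: x right, y down, z forward; pixel columns grow to the right and rows downward; lengths in mm; the calibration is good to about 2 mm. A picture is of the moment at which its call begins. There is no depth.
- workorder.finish_job(): hands the job in, once; it reports no verdict.
Trained networks look in a picture, given as the dict that the camera call returned (one of the last four; its "shot" number tells which), for a name from the list of things; names that differ only in an ending like _2 or _b are one class to them, and where a whole thing is asked for, a point or a joint stands for the part that bears it (a point fixed in the world has none). Each returns a list of dicts, best first, with "confidence" (0 to 1); they miss things now and then, are a little off and sometimes report something else, mostly with a low value. They report only what shows in the picture. A call takes as long as a camera call.
- nets.boxes_of(picture, target): "location" ([x, y, z] in mm, in world coordinates, good to about 4 mm: the middle of the surface that is visible of it).
- nets.spot_point(picture, target): "location" ([x, y, z] in mm, in world coordinates, good to about 4 mm: a listed point, or the origin of a listed thing).
The state is a dict: "time_s": time; "joints": joint angles; "dq": joint speeds; "tau": joint torques, N m; "eef_pos": TCP position; "ee_rot": TCP orientation; "force": force on the tool from outside, world axes, zero at the start; "wrist_torque": the same for the moment, N m; "grip_width": opening from 0.0 (shut) to 1.0 (fully open).
Only numpy, scipy, OpenCV 4.12 (cv2) and the standard library are available. Lean on these libraries where they do the work, as an engineer would, in place of code of your own. Each camera call takes 0.05 s, during which the arm holds its last target.

## Working session

There is one attempt and no reset: what is moved stays moved. The work goes in short steps, Python scripts to look and compute and a tool call to move; the robot and the scene stay as the last step left them, time stands still between calls to the robot, and variables do not carry over. Pictures are saved under pics/ and viewed, and the job is handed in when it is done.

Besides the shell and the picture viewer there is one more tool, called after ">>>" in YAML: its name, and indented under it one key for each argument. send_rows: Moves the arm, as the interface text tells. Its arguments: {"type":"object","properties":{"rows":{"type":"string"},"grip_force":{"type":"number"}},"required":["rows"]}

```bash
mkdir -p pics
python3 - <<'E'
from rig import ctrl, capture, workorder, nets
import cv2, numpy as np
s=ctrl.sense();print({k:s[k] for k in('time_s','eef_pos','ee_rot','force','grip_width')}, ctrl.pinch_z)
for n in('top','side'):
    p=capture(n);cv2.imwrite(f'pics/{n}0.png',p['pixels'][:,:,::-1])
    print(n,np.round(p['intrinsics'],1).tolist(),np.round(p['dist'],3).tolist(),np.round(p['view'],3).tolist())
    for t in('lunch_box','compartment','cover_bar','tin_center','round_pot'):
        print(t,[(np.round(r['location'],1).tolist(),round(r['confidence'],2)) for r in nets.spot_point(p,t)[:2]])
E
```

```text
{'time_s': 0.0, 'eef_pos': array([169.39879349, 496.62586228, 230.71023716]), 'ee_rot': array([ 0.57464978, -0.41162426,  0.57552561,  0.41123397]), 'force': array([-1.01745799, -0.99313535,  0.09483569]), 'grip_width': 0.9954876016154754} 18.700000000000003
top [[521.1, 0.0, 284.2], [0.0, 521.1, 212.0], [0.0, 0.0, 1.0]] [-0.001, 0.0, 0.0, 0.0, 0.0] [[-0.027, -1.0, 0.015, 72.422], [-0.987, 0.025, -0.156, 641.846], [0.156, -0.019, -0.988, 1253.683], [0.0, 0.0, 0.0, 1.0]]
lunch_box [([551.6, 10.0, -3.7], 0.93)]
compartment []
cover_bar [([546.0, 1.8, 63.8], 0.59), ([782.1, -126.4, 1.8], 0.48)]
tin_center [([625.9, 293.7, 12.6], 0.69)]
round_pot [([472.7, 272.6, -2.7], 0.88)]
side [[472.9, 0.0, 277.0], [0.0, 472.9, 214.1], [0.0, 0.0, 1.0]] [-0.092, 0.0, 0.0, 0.0, 0.0] [[0.927, -0.376, 0.002, -562.324], [-0.202, -0.504, -0.839, 217.649], [0.316, 0.777, -0.544, 707.249], [0.0, 0.0, 0.0, 1.0]]
lunch_box [([547.3, 13.1, 2.2], 0.62)]
compartment [([549.8, 40.9, 2.8], 0.8), ([546.8, 11.5, 1.0], 0.39)]
cover_bar [([546.6, -2.7, 64.5], 0.7)]
tin_center [([624.3, 292.3, 13.5], 0.73)]
round_pot [([471.8, 273.1, 4.7], 0.59)]
```

View pics/top0.png

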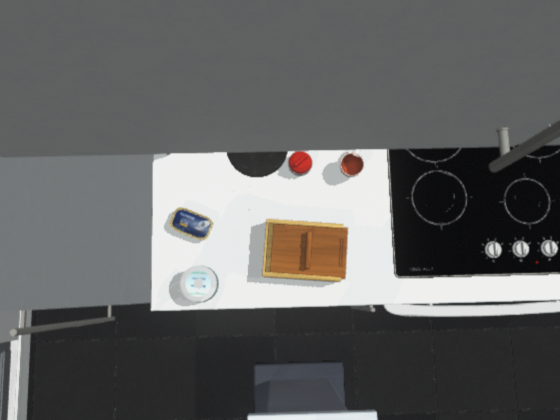

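View pics/side0.png

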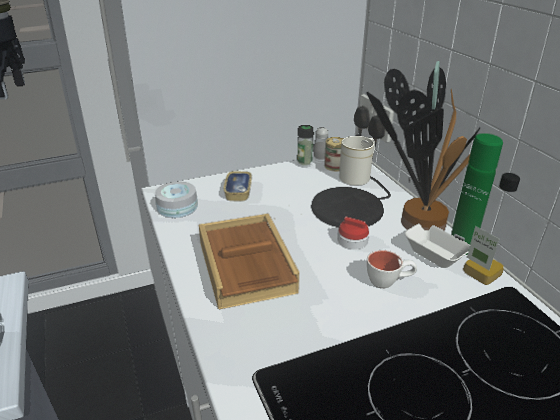

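Run:
```python
import cv2
a=cv2.imread('pics/top0.png')
b=cv2.resize(a[200:300,150:360],None,fx=3.8,fy=3.8,interpolation=cv2.INTER_CUBIC);cv2.imwrite('pics/topz.png',b)
a=cv2.imread('pics/side0.png')
b=cv2.resize(a[160:310,140:310],None,fx=3.9,fy=3.9,interpolation=cv2.INTER_CUBIC);cv2.imwrite('pics/sidez.png',b)
```

```text
(no output)
```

View pics/topz.png

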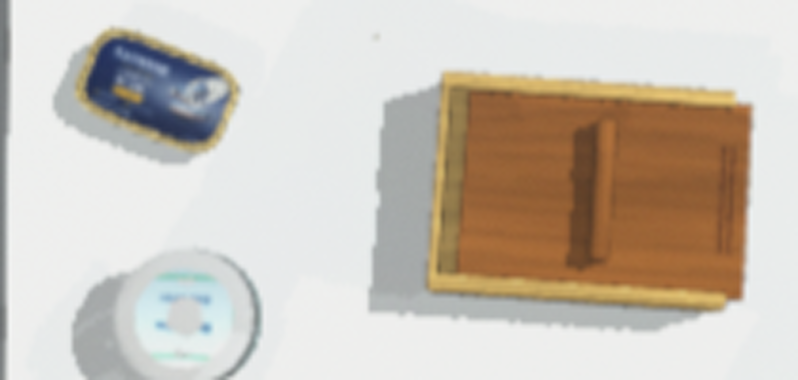

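View pics/sidez.png

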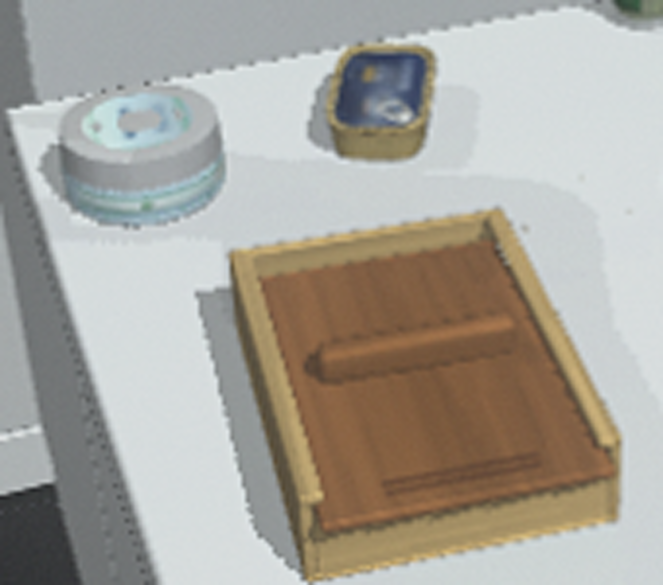

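```bash
cat > h.py <<'E'
import numpy as np, cv2
def bp(p,uv,z):
    V=np.array(p['view']);R=V[:3,:3];t=V[:3,3]
    n=cv2.undistortPoints(np.array(uv,float).reshape(-1,1,2),np.array(p['intrinsics']),np.array(p['dist'])).reshape(-1,2)
    d=np.c_[n,np.ones(len(n))]@R; c=-R.T@t
    return c+d*((z-c[2])/d[:,2])[:,None]
def pj(p,X):
    V=np.array(p['view']);r=cv2.Rodrigues(V[:3,:3])[0]
    return cv2.projectPoints(np.array(X,float),r,V[:3,3],np.array(p['intrinsics']),np.array(p['dist']))[0].reshape(-1,2)
def ang(a,b): 
    d=b-a; return np.degrees(np.arctan2(d[1],d[0])),np.hypot(*d[:2])
E
python3 - <<'E'
from rig import capture
from h import *
p=capture('top')
z=lambda l:[(150+u/3.8-.37,200+v/3.8-.37) for u,v in l]
W=bp(p,z([(443,73),(428,291),(735,92),(725,307)]),50);print('box corners\n',W.round(1));print(ang(W[2],W[0]),ang(W[3],W[1]),ang(W[1],W[0]))
B=bp(p,z([(606,121),(598,263)]),60);print('bar',B.round(1),B.mean(0),ang(B[1],B[0]))
s=capture('side'); q=lambda l:[(140+u/3.9-.37,160+v/3.9-.37) for u,v in l]
W=bp(s,q([(232,252),(498,210),(620,440),(312,500)]),50);print('side: -x+y,+x+y,+x-y,-x-y\n',W.round(1),ang(W[3],W[0]),ang(W[2],W[1]),ang(W[0],W[1]))
# tin
im=p['pixels'].astype(int);hsv=cv2.cvtColor(p['pixels'],cv2.COLOR_RGB2HSV)
m=((hsv[:,:,1]>50)).astype(np.uint8);m[:, :165]=0;m[:,220:]=0;m[:200]=0;m[250:]=0
n,l,st,c=cv2.connectedComponentsWithStats(m);k=1+st[1:,4].argmax();print(st[k])
ct=cv2.findContours((l==k).astype(np.uint8),0,1)[0][0].reshape(-1,2)
X=bp(p,ct,26)[:,:2].astype(np.float32);print(cv2.minAreaRect(X))
yx=np.argwhere(l==k)[:,::-1];X=bp(p,yx,26)[:,:2];print(X.mean(0));w,v=np.linalg.eigh(np.cov(X.T));print(np.sqrt(w*12),np.degrees(np.arctan2(v[1,1],v[0,1])))
m=(hsv[:,:,2]<140)
cv2.imwrite('pics/m.png',(l==k)*255)
hs=cv2.cvtColor(s['pixels'],cv2.COLOR_RGB2HSV);print(hs[185,240])
E
```

```text
box corners
 [[627.3 101.1  50. ]
 [485.5 113.9  50. ]
 [609.9 -90.3  50. ]
 [470.1 -77.5  50. ]]
(np.float64(84.80423677488513), np.float64(192.22227032261137)) (np.float64(85.40611833145202), np.float64(192.06952531741868)) (np.float64(-5.146005150871408), np.float64(142.41469151734375))
bar [[591.7  -4.2  60. ]
 [500.1   4.2  60. ]] [5.45916126e+02 7.01150058e-03 6.00000000e+01] (np.float64(-5.191470482919781), np.float64(92.01793181845076))
side: -x+y,+x+y,+x-y,-x-y
 [[488.  113.2  50. ]
 [625.8  99.7  50. ]
 [608.7 -92.2  50. ]
 [473.3 -79.8  50. ]] (np.float64(85.64209657864268), np.float64(193.53960301740923)) (np.float64(84.90790484298324), np.float64(192.66735953793759)) (np.float64(-5.577932059003495), np.float64(138.45562906588427))
[170 208  43  32 730]
((624.3715209960938, 292.8210754394531), (104.00279998779297, 61.06319808959961), 66.79541015625)
[625.19116487 297.13606882]
[59.73557241 97.23496255] 62.20583465784747
[106  43 153][ WARN:0@2.127] global loadsave.cpp:1063 imwrite_ Unsupported depth image for selected encoder is fallbacked to CV_8U.
```

```bash
cat > plan.py <<'E'
import numpy as np, sys
from scipy.spatial.transform import Rotation as Rn
from rig import ctrl
BC=np.array([548.6,11.]);YB=-5.1
def bx(x,y):
    a=np.radians(YB);return BC+np.array([[np.cos(a),-np.sin(a)],[np.sin(a),np.cos(a)]])@[x,y]
def box(P):
    a=np.radians(-YB);return np.array([[np.cos(a),-np.sin(a)],[np.sin(a),np.cos(a)]])@(np.array(P)[:2]-BC)
def st():
    s=ctrl.sense();q=s['ee_rot'];R=Rn.from_quat([q[1],q[2],q[3],q[0]]).as_matrix();return s,R
def plan(P,jaw=None):
    s,R=st();d=R.T@(np.array(P)-s['eef_pos'])/10
    j=np.degrees(np.arctan2(R[1,2],R[0,2]))
    y=None if jaw is None else round(((j-jaw+90)%180-90)/5,2)
    print('target',np.round(P,1),'shift cm',d.round(2),'yaw',y,'| jaw now',round(j,1),'boxframe',box(s['eef_pos']).round(1),'xdir',R[:,0].round(3))
E
python3 - <<'E'
from plan import *
p=bx(0,18);plan([*p,130],YB);plan([*p,50],YB)
s,R=st();print(R.round(3))
E
```

```text
target [550.2  28.9 130. ] shift cm [ 10.13 -51.14 -31.99] yaw 15.25 | jaw now 71.2 boxframe [-420.7  450.3] xdir [-0. -0. -1.]
target [550.2  28.9  50. ] shift cm [ 18.13 -51.14 -31.99] yaw 15.25 | jaw now 71.2 boxframe [-420.7  450.3] xdir [-0. -0. -1.]
[[-0.    -0.946  0.323]
 [-0.     0.323  0.946]
 [-1.     0.    -0.   ]]
```

>>> send_rows:
  rows: "0 1 -5 -3 1.5;0 2 -9 -6 3;0 3 -13 -8.2 4.5;0 4 -17.5 -11 6;0 5 -22 -13.8 7.5;0 6 -26 -16.3 9;0 7 -30 -18.8 10.5;0 8 -34.5 -21.6 12;0 9 -39 -24.4 13.5;0 10 -43 -26.9 15;0 10.13 -47 -29.4 15.25;0 10.13 -51.14 -32 15.25"
  grip_force: 20

```text
time_s: 1.9
eef_pos: [542.8, 37.1, 129.7]
ee_rot: [0.706, 0.032, 0.707, -0.032]
force: [0.1, 2.0, 1.1]
grip_width: -0.002
```

Run:
```python
from plan import *
p=bx(0,18);plan([*p,130],YB);plan([*p,50],YB)
```

```text
target [550.2  28.9 130. ] shift cm [-0.03 -0.75  0.81] yaw -0.01 | jaw now -5.1 boxframe [-8.1 25.5] xdir [-0.001  0.    -1.   ]
target [550.2  28.9  50. ] shift cm [ 7.97 -0.75  0.82] yaw -0.01 | jaw now -5.1 boxframe [-8.1 25.5] xdir [-0.001  0.    -1.   ]
```

>>> send_rows:
  rows: "0 0 0 0 0;0 0 0 0 0;0 0 0 0 0"

```text
time_s: 2.2
eef_pos: [541.5, 39.7, 130.2]
ee_rot: [0.706, 0.031, 0.707, -0.031]
force: [-0.9, 0.4, 0.8]
grip_width: 0.004
```

Run:
```python
from plan import *
p=bx(0,18);plan([*p,50],YB)
```

```text
target [550.2  28.9  50. ] shift cm [ 8.02 -1.    0.97] yaw 0.01 | jaw now -5.0 boxframe [-9.6 28. ] xdir [-0.  0. -1.]
```

>>> send_rows:
  rows: "0 0 -0.5 0.5 0;0 2 -1 0.97 0;0 4 -1 0.97 0;0 6 -1 0.97 0;0 7 -1 0.97 0;0 7.6 -1 0.97 0;0 8 -1 0.97 0;0 8 -1 0.97 0;0 8 -1 0.97 0"

```text
time_s: 3.1
eef_pos: [551.1, 28.2, 50.8]
ee_rot: [0.707, 0.031, 0.706, -0.031]
force: [-0.4, -0.0, 0.4]
grip_width: 0.002
```

Run:
```python
from plan import *
from rig import capture
import cv2
plan([*bx(0,18),50],YB);print(st()[0]['force'])
p=capture('side');cv2.imwrite('pics/s1.png',cv2.resize(p['pixels'][130:320,140:360,::-1],None,fx=3,fy=3))
```

```text
target [550.2  28.9  50. ] shift cm [ 0.08  0.07 -0.1 ] yaw 0.0 | jaw now -5.1 boxframe [ 1.  17.3] xdir [ 0.001 -0.    -1.   ]
[-0.37835786 -0.03765924  0.44159401]
```

View pics/s1.png

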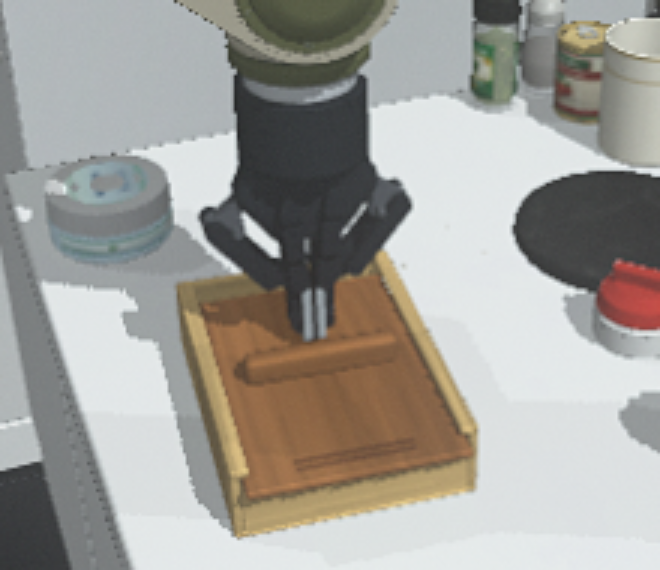

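The closed fingers stand just behind (+y of) the bar, around pixel (315,325), off the cover. Now I'll push it open.

>>> send_rows:
  rows: "0 0 -0.6 0 0;0 0 -1.3 0 0;0 0 -2.2 0 0;0 0 -3.2 0 0;0 0 -4.3 0 0;0 0 -5.4 0 0;0 0 -6.5 0 0;0 0 -7.6 0 0;0 0 -8.7 0 0;0 0 -9.8 0 0;0 0 -10.9 0 0;0 0 -11.8 0 0"

```text
time_s: 4.35
eef_pos: [540.1, -90.3, 50.1]
ee_rot: [0.706, 0.031, 0.707, -0.031]
force: [-1.7, 2.5, 1.4]
grip_width: 0.0
```

>>> send_rows:
  rows: "0 0 -0.3 0 0;0 0 -0.6 0 0;0 0 -0.8 0 0;0 0 -1.0 0 0;0 0 -1.0 0 0"

```text
time_s: 4.85
eef_pos: [539.5, -99.5, 50.2]
ee_rot: [0.706, 0.031, 0.706, -0.031]
force: [-0.5, 0.6, -0.1]
grip_width: 0.002
```

Run:
```python
from plan import *
from rig import capture,nets
import cv2
plan([*bx(0,-117),50],YB);print(st()[0]['force'])
p=capture('side');cv2.imwrite('pics/s2.png',cv2.resize(p['pixels'][130:400,120:380,::-1],None,fx=2.2,fy=2.2))
for r in nets.spot_point(p,'cover_bar')[:2]:print(r, box(r['location']))
```

```text
target [ 538.2 -105.5   50. ] shift cm [ 0.02 -0.62 -0.08] yaw 0.0 | jaw now -5.1 boxframe [   0.8 -110.8] xdir [ 0. -0. -1.]
[-0.45446215  0.56501581 -0.12281107]
{'location': [536.1, -117.4, 64.6], 'confidence': 0.96} [  -1.0364856  -129.00285151]
```

View pics/s2.png

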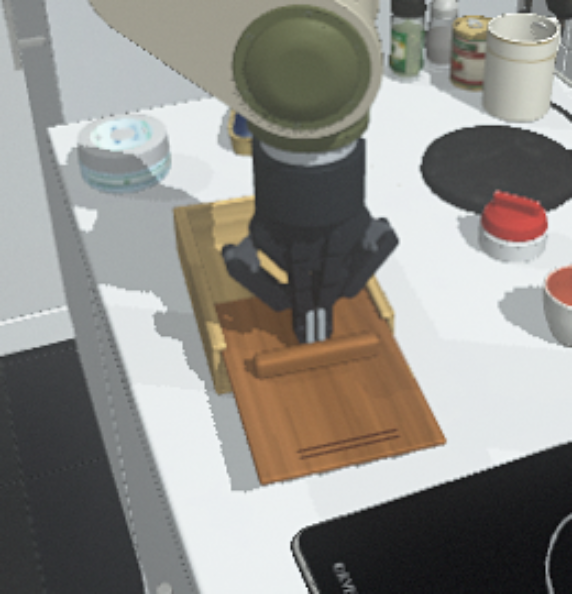

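The cover juts out in front of the box, with the bar near (320,355). It is about 129 mm open, so I'll push the last few mm to the stop.

>>> send_rows:
  rows: "0 0 -0.2 0 0;0 0 -0.4 0 0;0 0 -0.5 0 0;0 0 -0.5 0 0"

```text
time_s: 5.35
eef_pos: [539.1, -104.6, 50.3]
ee_rot: [0.707, 0.031, 0.706, -0.032]
force: [0.8, 0.6, 1.1]
grip_width: 0.001
```

>>> send_rows:
  rows: "0 0 -0.15 0 0;0 0 -0.3 0 0;0 0 -0.3 0 0"

```text
time_s: 5.65
eef_pos: [539.0, -105.0, 50.3]
ee_rot: [0.707, 0.033, 0.706, -0.03]
force: [4.1, 16.0, 2.7]
grip_width: -0.003
```

>>> send_rows:
  rows: "0 0 0.5 0 0;0 0 1.2 0 0;0 -3 1.5 0 0;0 -7 2 0 0;0 -11 3 0 0;0 -11 3 0 0;0 -11 3 0 0"

```text
time_s: 6.35
eef_pos: [541.5, -77.4, 160.6]
ee_rot: [0.707, 0.031, 0.706, -0.032]
force: [1.0, -0.2, -0.2]
grip_width: 0.002
```

Run:
```python
from plan import *
from h import *
from rig import capture
import cv2
from scipy.optimize import minimize
cams={n:capture(n) for n in('top','side')}
roi={'top':(160,222,200,250),'side':(215,262,165,206)}
# outline of rounded rect
def outline(x,y,th,z,r=16,a=31.5,b=52.5):
    pts=[]
    for sx,sy,t0 in((1,1,0),(-1,1,90),(-1,-1,180),(1,-1,270)):
        for t in np.radians(np.linspace(t0,t0+90,7)): pts.append((sx*(a-r)+r*np.cos(t),sy*(b-r)+r*np.sin(t)))
    P=np.array(pts);c,s=np.cos(th),np.sin(th);P=P@np.array([[c,s],[-s,c]])+[x,y]
    return np.c_[P,np.full(len(P),z)]
masks={}
for n in cams:
    im=cv2.imread(f'pics/{n}0.png');u0,u1,v0,v1=roi[n];c=im[v0:v1,u0:u1].astype(int)
    b,g,r=c[:,:,0],c[:,:,1],c[:,:,2]
    m=((abs(r-b)>22)|(c.sum(2)<230))
    masks[n]=cv2.resize(m.astype(np.uint8),None,fx=4,fy=4,interpolation=0)
    cv2.imwrite(f'pics/mask_{n}.png',masks[n]*255)
def sil(n,p):
    u0,u1,v0,v1=roi[n];X=np.r_[outline(p[0],p[1],np.radians(p[2]),0),outline(p[0],p[1],np.radians(p[2]),26)]
    uv=(pj(cams[n],X)-[u0,v0]+.5)*4
    h=cv2.convexHull(uv.astype(np.float32));o=np.zeros_like(masks[n]);cv2.fillPoly(o,[np.round(h*16).astype(np.int32)],1,shift=4);return o
for sel in(('top',),('side',),('top','side')):
    f=lambda p:sum((sil(n,p)!=masks[n]).sum()/masks[n].sum() for n in sel)
    best=min((minimize(f,[625,293,a],method='Nelder-Mead',options={'initial_simplex':[[625,293,a],[631,293,a],[625,299,a],[625,293,a+6]]}) for a in(60,66,72)),key=lambda r:r.fun);print(sel,best.x,best.fun)
p=best.x
for n in masks: cv2.imwrite(f'pics/fit_{n}.png',np.dstack([masks[n]*255,sil(n,p)*255,masks[n]*0]))
plan([625,293,120],p[2]-90)
im=cams['side']['pixels'][...,::-1];cv2.imwrite('pics/s3.png',cv2.resize(im[130:400,120:380],None,fx=2.2,fy=2.2))
```

```text
('top',) [652.66296968 302.98873908  72.05029325] 0.7104065533980582
('side',) [642.6522434  285.51104021  77.89018906] 0.9184973637961336
('top', 'side') [626.28987736 296.43619197 158.709485  ] 0.7651093832647977
target [625 293 120] shift cm [ 3.9  37.64  5.1 ] yaw -14.76 | jaw now -5.1 boxframe [  0.1 -88.7] xdir [-0.002  0.    -1.   ]
```

View pics/s3.png

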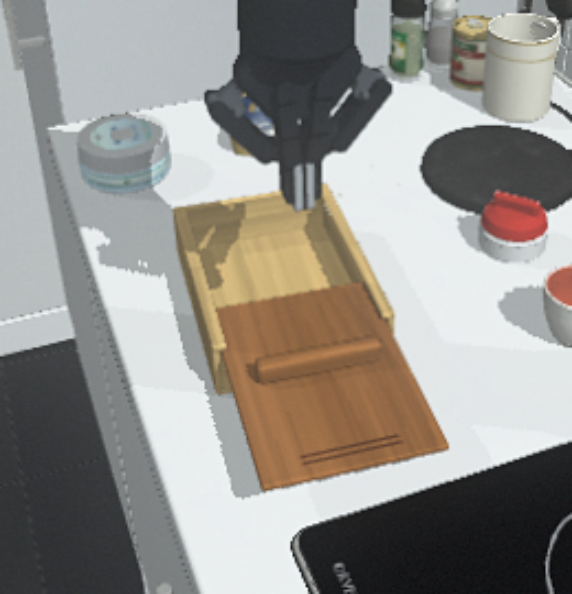

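View pics/fit_top.png

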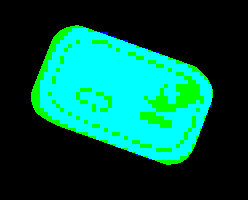

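View pics/fit_side.png

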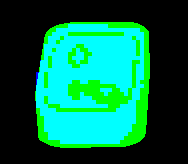

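Run:
```python
from plan import *
plan([626,294,110],-21.3)
```

```text
target [626 294 110] shift cm [ 4.9  37.75  5.2 ] yaw 3.24 | jaw now -5.1 boxframe [  0.1 -88.7] xdir [-0.002  0.    -1.   ]
```

>>> send_rows:
  rows: "1 0 4 0.5 0.3;1 0 8 1 0.6;1 0 12 1.5 1;1 0 16 2 1.4;1 1 20 2.5 1.8;1 2 24 3 2.2;1 3 28 3.7 2.6;1 4 32 4.3 3;1 4.9 35.5 5 3.24;1 4.9 37.75 5.2 3.24;1 4.9 37.75 5.2 3.24;1 4.9 37.75 5.2 3.24"

```text
time_s: 7.65
eef_pos: [626.3, 293.4, 109.8]
ee_rot: [0.694, 0.13, 0.696, -0.131]
force: [0.4, 0.0, 0.2]
grip_width: 1.001
```

Run:
```python
from plan import *
from rig import capture,nets
plan([626,294,0],-21.3)
for n in('top','side'):
    p=capture(n)
    for r in nets.spot_point(p,'tin_center')[:1]:print(r)
    cv=__import__('cv2')
    a=p['pixels'][...,::-1]; a=a[150:300,140:300] if n=='top' else a[60:230,150:350]
    cv.imwrite(f'pics/{n}4.png',cv.resize(a,None,fx=3,fy=3))
```

```text
target [626 294   0] shift cm [10.98  0.06 -0.03] yaw 0.0 | jaw now -21.3 boxframe [ 52.3 288.2] xdir [-0.002 -0.001 -1.   ]
{'location': [624.2, 294.3, 14.2], 'confidence': 0.65}
{'location': [628.3, 292.6, 12.8], 'confidence': 0.96}
```

View pics/top4.png

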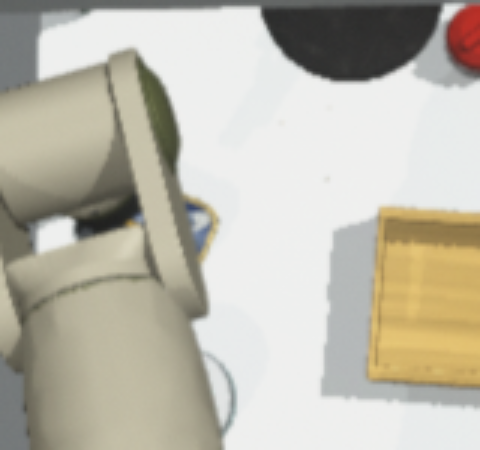

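View pics/side4.png

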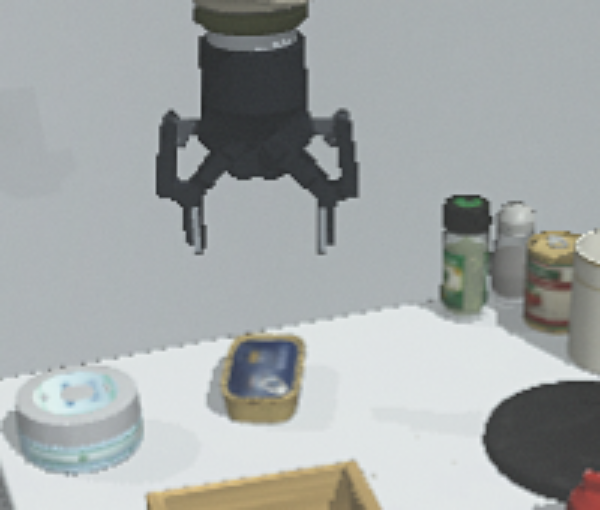

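The open fingers at (195,235) and (325,235) straddle the tin at (263,378), and the pot is clear of them. Descending.

>>> send_rows:
  rows: "1 3 0 0 0;1 6 0 0 0;1 8 0 0 0;1 9.5 0 0 0;1 10.4 0 0 0;1 10.8 0 0 0;1 10.8 0 0 0;1 10.8 0 0 0"

```text
time_s: 8.65
eef_pos: [627.2, 294.1, 4.3]
ee_rot: [0.695, 0.131, 0.694, -0.13]
force: [-0.1, 0.2, -0.0]
grip_width: 0.998
```

Run:
```python
from plan import *
from rig import capture
import cv2
plan([626,294,0],-21.3)
a=capture('side')['pixels'][...,::-1][80:250,150:350]
cv2.imwrite('pics/s5.png',cv2.resize(a,None,fx=3,fy=3))
```

```text
target [626 294   0] shift cm [ 0.43 -0.05 -0.11] yaw 0.0 | jaw now -21.3 boxframe [ 53.1 289. ] xdir [ 0.002  0.    -1.   ]
```

View pics/s5.png

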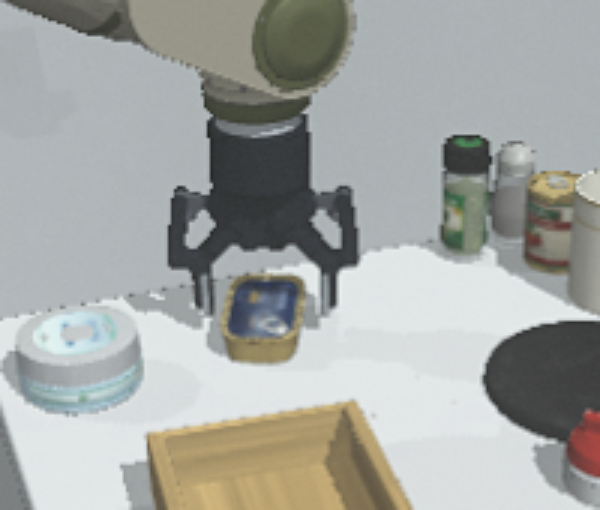

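>>> send_rows:
  rows: "1 0.2 0 0 0;1 0.3 0 0 0;0.7 0.3 0 0 0;0.6 0.3 0 0 0;0.5 0.3 0 0 0;0.5 0.3 0 0 0;0.5 0.3 0 0 0;0.5 0.3 0 0 0"
  grip_force: 40

```text
time_s: 9.5
eef_pos: [626.9, 294.1, 0.7]
ee_rot: [0.695, 0.131, 0.695, -0.13]
force: [-0.3, 0.1, 5.1]
grip_width: 0.694
```

>>> send_rows:
  rows: "0.3 -0.5 0 0 0;0.3 -2 0 0 0;0.3 -4 0 0 0;0.3 -6.5 0 0 0;0.3 -9 0 0 0;0.3 -11 0 0 0;0.3 -11 0 0 0;0.3 -11 0 0 0"

```text
time_s: 10.3
eef_pos: [626.5, 293.9, 110.0]
ee_rot: [0.695, 0.131, 0.695, -0.131]
force: [-0.1, -0.5, -1.1]
grip_width: 0.692
```

Run:
```python
from plan import *
from rig import capture,nets
import cv2
s,_=st();print(s['force'],s['grip_width'],s['eef_pos'])
p=capture('side');a=p['pixels'][...,::-1][60:230,150:350]
cv2.imwrite('pics/s6.png',cv2.resize(a,None,fx=3,fy=3))
for r in nets.spot_point(p,'tin_center')[:1]:print(r)
plan([*bx(0,27),110],YB)
```

```text
[-0.12263939 -0.47525586 -1.10471975] 0.6915637610117894 [626.46139945 293.90082728 109.9768548 ]
{'location': [626.8, 292.8, 122.2], 'confidence': 0.65}
target [551.   37.9 110. ] shift cm [ -0.1  -26.56   2.3 ] yaw -3.24 | jaw now -21.3 boxframe [ 51.9 288.5] xdir [-0.003 -0.001 -1.   ]
```

View pics/s6.png

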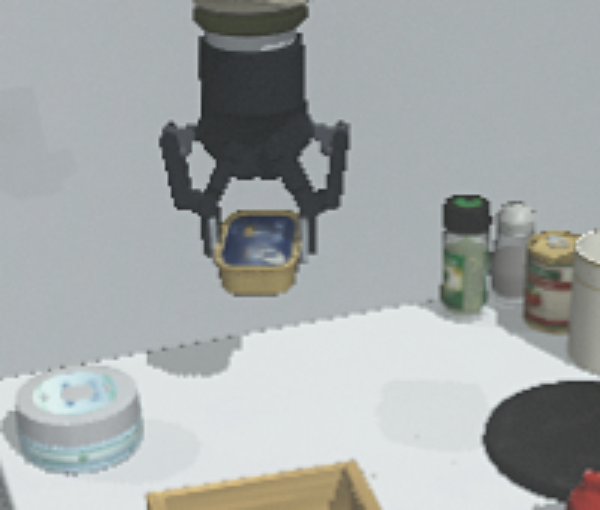

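The tin is held level between the fingers at (258,250). Moving over the large compartment.

>>> send_rows:
  rows: "0.3 0 -1.5 0.1 -0.2;0.3 0 -4 0.3 -0.5;0.3 0 -7 0.6 -0.9;0.3 0 -10 0.9 -1.3;0.3 0 -13 1.2 -1.7;0.3 0 -16 1.4 -2.1;0.3 0 -19 1.7 -2.5;0.3 0 -22 1.9 -2.8;0.3 0 -24.5 2.1 -3;0.3 0 -26 2.25 -3.24;0.3 0 -26.56 2.3 -3.24;0.3 0 -26.56 2.3 -3.24"

```text
time_s: 11.6
eef_pos: [551.4, 37.9, 109.6]
ee_rot: [0.706, 0.032, 0.707, -0.032]
force: [-0.8, 0.6, -1.7]
grip_width: 0.692
```

>>> send_rows:
  rows: "0.3 0 0 0 0;0.3 0 0 0 0"

```text
time_s: 11.8
eef_pos: [551.7, 39.0, 110.0]
ee_rot: [0.706, 0.031, 0.706, -0.031]
force: [0.7, 0.9, -2.1]
grip_width: 0.686
```

Run:
```python
from plan import *
from rig import capture,nets
import cv2
s,_=st();print(s['force'],s['grip_width'],s['eef_pos'])
p=capture('side');a=p['pixels'][...,::-1][80:320,140:360]
cv2.imwrite('pics/s7.png',cv2.resize(a,None,fx=2.5,fy=2.5))
for r in nets.spot_point(p,'tin_center')[:1]:print(r,box(r['location']))
t=capture('top');a=t['pixels'][...,::-1][190:310,230:380]
cv2.imwrite('pics/t7.png',cv2.resize(a,None,fx=4,fy=4))
plan([*bx(0,27),7],YB)
```

```text
[ 0.66548354  0.92080303 -2.10382241] 0.6861095382112467 [551.74494636  38.95632593 110.01556665]
{'location': [553.4, 33.9, 120.0], 'confidence': 0.83} [ 2.74531772 23.23603302]
target [551.   37.9   7. ] shift cm [10.31 -0.09 -0.06] yaw 0.01 | jaw now -5.1 boxframe [ 0.6 27.9] xdir [-0.  0. -1.]
```

View pics/s7.png

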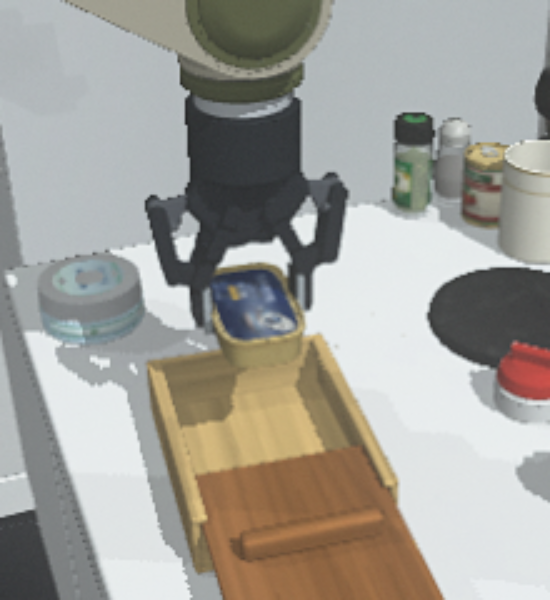

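View pics/t7.png

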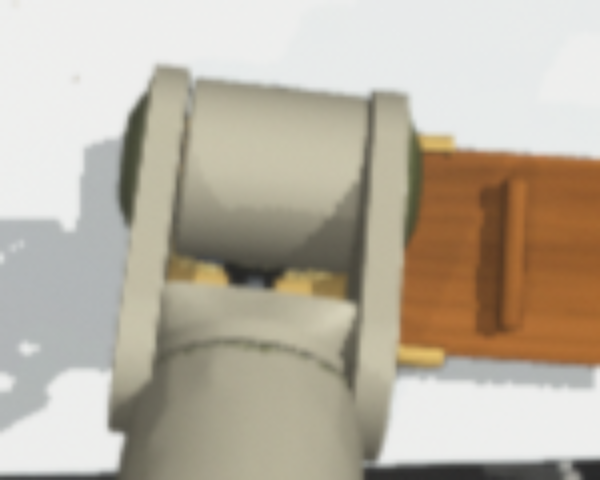

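The tin is above the open compartment, lined up with it, around (258,315) in the side view. Lowering, slowly at the end.

>>> send_rows:
  rows: "0.3 1 0.1 -0.05 0;0.3 2.5 0.1 -0.05 0;0.3 4.5 0.1 -0.05 0;0.3 6 0.1 -0.05 0;0.3 7.3 0.1 -0.05 0;0.3 8.3 0.1 -0.05 0;0.3 9 0.1 -0.05 0;0.3 9.5 0.1 -0.05 0;0.3 9.7 0.1 -0.05 0;0.3 9.8 0.1 -0.05 0;0.3 9.8 0.1 -0.05 0"

```text
time_s: 13.05
eef_pos: [551.5, 39.2, 12.5]
ee_rot: [0.707, 0.031, 0.706, -0.031]
force: [0.7, -0.2, -1.9]
grip_width: 0.691
```

Run:
```python
from plan import *
from rig import capture,nets
import cv2
s,_=st();print(s['force'],s['grip_width'],s['eef_pos'])
p=capture('side');a=p['pixels'][...,::-1][100:310,170:330]
cv2.imwrite('pics/s8.png',cv2.resize(a,None,fx=2.8,fy=2.8))
plan([*bx(0,27),7],YB)
```

```text
[ 0.69915459 -0.18899651 -1.93908041] 0.6912448611098645 [551.4638865   39.17291337  12.49543883]
target [551.   37.9   7. ] shift cm [ 0.55 -0.13 -0.03] yaw 0.0 | jaw now -5.1 boxframe [ 0.3 28.3] xdir [ 0.001 -0.    -1.   ]
```

View pics/s8.png

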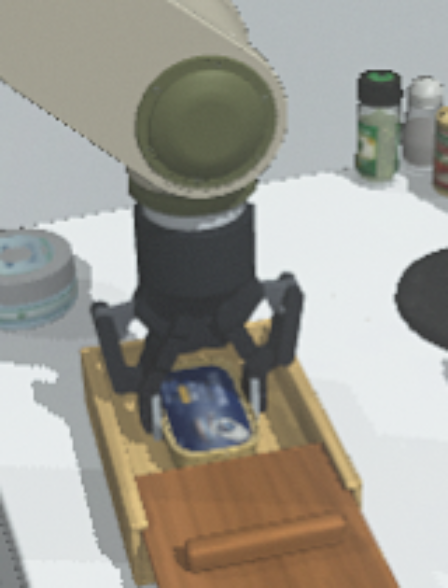

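The tin is inside the compartment at (208,410), clear of the walls and of the cover. Stepping down to contact.

>>> send_rows:
  rows: "0.3 0.15 0 0 0;0.3 0.3 0 0 0;0.3 0.4 0 0 0;0.3 0.4 0 0 0"

```text
time_s: 13.5
eef_pos: [551.2, 39.2, 8.1]
ee_rot: [0.706, 0.031, 0.707, -0.031]
force: [-0.8, -0.6, -1.8]
grip_width: 0.686
```

>>> send_rows:
  rows: "0.3 0.1 0 0 0;0.3 0.15 0 0 0;0.3 0.15 0 0 0"

```text
time_s: 13.8
eef_pos: [551.3, 39.2, 6.8]
ee_rot: [0.706, 0.031, 0.706, -0.031]
force: [0.3, -0.0, -1.0]
grip_width: 0.687
```

>>> send_rows:
  rows: "0.3 0.05 0 0 0;0.3 0.1 0 0 0;0.3 0.1 0 0 0"

```text
time_s: 14.1
eef_pos: [551.3, 39.2, 6.7]
ee_rot: [0.706, 0.031, 0.706, -0.031]
force: [-4.8, 0.7, 10.1]
grip_width: 0.69
```

The tin is on the floor (force went from −1.9 to +10 N). Releasing.

>>> send_rows:
  rows: "0.72 -0.03 0 0 0;0.76 -0.05 0 0 0;0.8 -0.05 0 0 0;0.85 -0.05 0 0 0;0.85 -0.05 0 0 0;0.85 -0.05 0 0 0"

```text
time_s: 14.7
eef_pos: [551.3, 39.2, 6.2]
ee_rot: [0.706, 0.031, 0.706, -0.031]
force: [1.0, -1.0, -0.0]
grip_width: 0.848
```

>>> send_rows:
  rows: "0.85 -0.5 0 0 0;0.85 -1.5 0 0 0;0.85 -3 0 0 0;0.85 -5 0 0 0;0.85 -8 0 0 0;0.85 -11 0 0 0;0.85 -13 0 0 0;0.85 -13 0 0 0"

```text
time_s: 15.5
eef_pos: [552.6, 39.1, 139.8]
ee_rot: [0.709, 0.031, 0.704, -0.032]
force: [0.1, -0.1, -0.7]
grip_width: 0.849
```

Run:
```python
from plan import *
from rig import capture,nets
import cv2
s,_=st();print(s['force'],s['grip_width'],s['eef_pos'])
p=capture('side');a=p['pixels'][...,::-1][100:340,140:360]
cv2.imwrite('pics/s9.png',cv2.resize(a,None,fx=2.5,fy=2.5))
for r in nets.spot_point(p,'tin_center')[:1]:print(r,box(r['location']))
for y in(-160,-170):plan([*bx(0,y),137],YB)
```

```text
[ 0.12687133 -0.06983475 -0.74500209] 0.8488567031011128 [552.61431799  39.06476724 139.83627731]
{'location': [554.2, 40.3, 17.0], 'confidence': 0.86} [ 2.97322707 29.68181128]
target [ 534.4 -148.4  137. ] shift cm [-5.000e-02 -1.884e+01 -1.000e-02] yaw 0.0 | jaw now -5.1 boxframe [ 0.  28.4] xdir [ 0.001 -0.    -1.   ]
target [ 533.5 -158.3  137. ] shift cm [-5.000e-02 -1.984e+01 -1.000e-02] yaw 0.0 | jaw now -5.1 boxframe [ 0.  28.4] xdir [ 0.001 -0.    -1.   ]
```

View pics/s9.png

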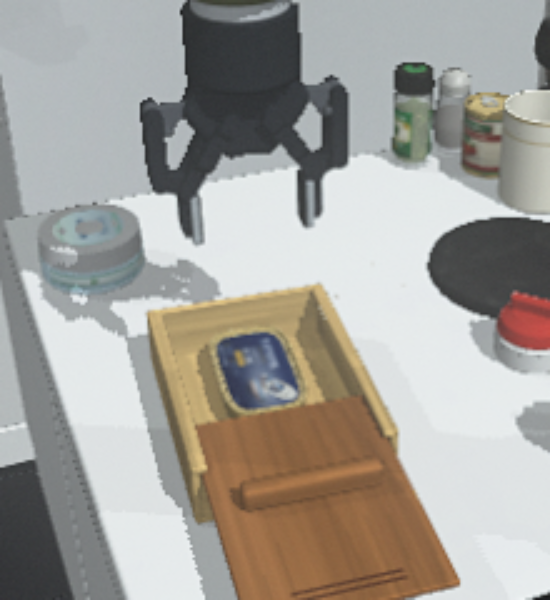

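The tin lies flat at (258,372) in the large compartment, well below the cover's path. Next I'll go round to the −y side of the bar.

>>> send_rows:
  rows: "0 0 -3 0 0;0 0 -6 0 0;0 0 -10 0 0;0 0 -14 0 0;0 0 -17 0 0;0 0 -19.3 0 0;0 0 -19.3 0 0;0 2 -19.3 0 0;0 3 -19.3 0 0;0 3 -19.3 0 0"

```text
time_s: 16.6
eef_pos: [533.3, -151.8, 104.4]
ee_rot: [0.705, 0.032, 0.708, -0.03]
force: [1.0, 0.2, 0.3]
grip_width: 0.002
```

Run:
```python
from plan import *
from rig import capture,nets
import cv2
p=capture('side')
for r in nets.spot_point(p,'cover_bar')[:1]:print(r,box(r['location']))
plan([*bx(0,-166),50],YB)
```

```text
{'location': [536.2, -123.8, 61.3], 'confidence': 0.73} [  -0.36795799 -135.3686249 ]
target [ 533.8 -154.3   50. ] shift cm [ 5.63 -0.19 -0.02] yaw 0.01 | jaw now -5.1 boxframe [   0.2 -164.1] xdir [-0.  0. -1.]
```

>>> send_rows:
  rows: "0 1 -0.2 0 0;0 2.5 -0.2 0 0;0 4 -0.2 0 0;0 5 -0.2 0 0;0 5.6 -0.2 0 0;0 5.7 -0.2 0 0;0 5.7 -0.2 0 0;0 5.7 -0.2 0 0"

```text
time_s: 17.5
eef_pos: [534.3, -155.2, 49.8]
ee_rot: [0.707, 0.031, 0.706, -0.032]
force: [-0.5, -0.1, -0.9]
grip_width: -0.0
```

Run:
```python
from plan import *
from rig import capture,nets
import cv2
s,_=st();print(s['force'])
p=capture('side');a=p['pixels'][...,::-1][120:400,140:380]
cv2.imwrite('pics/s10.png',cv2.resize(a,None,fx=2.1,fy=2.1))
plan([*bx(0,-19),50],YB)
```

```text
[-0.53234489 -0.11305657 -0.88318348]
target [546.9  -7.9  50. ] shift cm [-0.03 14.78 -0.04] yaw 0.0 | jaw now -5.1 boxframe [   0.5 -166.8] xdir [ 0.001 -0.001 -1.   ]
```

View pics/s10.png

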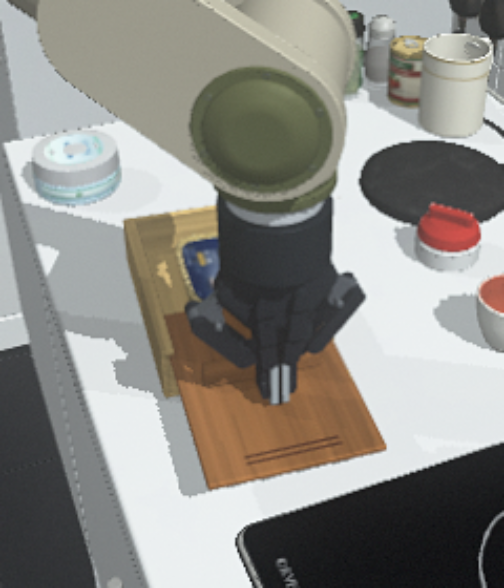

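The fingers are on the −y side of the bar, at (280,385). Pushing towards shut.

>>> send_rows:
  rows: "0 0 0.6 0 0;0 0 1.4 0 0;0 0 2.5 0 0;0 0 3.7 0 0;0 0 4.9 0 0;0 0 6.1 0 0;0 0 7.3 0 0;0 0 8.5 0 0;0 0 9.7 0 0;0 0 10.9 0 0;0 0 12 0 0;0 0 12.8 0 0"

```text
time_s: 18.75
eef_pos: [545.3, -26.5, 49.2]
ee_rot: [0.706, 0.031, 0.706, -0.031]
force: [2.5, -3.6, 1.3]
grip_width: -0.0
```

>>> send_rows:
  rows: "0 0 0.4 0 0;0 0 0.8 0 0;0 0 1.1 0 0;0 0 1.3 0 0;0 0 1.5 0 0;0 0 1.5 0 0"

```text
time_s: 19.35
eef_pos: [546.5, -12.4, 49.1]
ee_rot: [0.706, 0.032, 0.707, -0.031]
force: [-0.9, -0.9, 0.0]
grip_width: -0.0
```

Run:
```python
from plan import *
s,_=st();print(s['force']);plan([*bx(0,-19),50],YB)
```

```text
[-0.87627578 -0.90864676  0.0157573 ]
target [546.9  -7.9  50. ] shift cm [-0.09  0.45  0.  ] yaw 0.0 | jaw now -5.1 boxframe [ -0.  -23.5] xdir [-0.  0. -1.]
```

>>> send_rows:
  rows: "0 0 0.15 0 0;0 0 0.3 0 0;0 0 0.3 0 0"

```text
time_s: 19.65
eef_pos: [546.8, -9.4, 49.1]
ee_rot: [0.706, 0.031, 0.707, -0.031]
force: [0.4, -0.9, 0.1]
grip_width: -0.005
```

>>> send_rows:
  rows: "0 0 0.1 0 0;0 0 0.2 0 0;0 0 0.2 0 0"

```text
time_s: 19.95
eef_pos: [546.9, -7.5, 49.1]
ee_rot: [0.706, 0.031, 0.707, -0.031]
force: [-0.2, -0.9, -0.6]
grip_width: -0.004
```

>>> send_rows:
  rows: "0 0 0.1 0 0;0 0 0.2 0 0;0 0 0.2 0 0"

```text
time_s: 20.25
eef_pos: [547.1, -6.0, 49.1]
ee_rot: [0.706, 0.031, 0.707, -0.032]
force: [-1.7, -5.1, -0.2]
grip_width: -0.004
```

>>> send_rows:
  rows: "0 0 0.1 0 0;0 0 0.1 0 0"

```text
time_s: 20.45
eef_pos: [547.1, -5.9, 49.2]
ee_rot: [0.706, 0.03, 0.707, -0.032]
force: [-2.3, -10.1, -0.8]
grip_width: 0.002
```

>>> send_rows:
  rows: "0 0 0.1 0 0;0 0 0.1 0 0"

```text
time_s: 20.65
eef_pos: [547.2, -5.8, 49.1]
ee_rot: [0.706, 0.03, 0.707, -0.033]
force: [-4.7, -15.2, -1.0]
grip_width: -0.003
```

>>> send_rows:
  rows: "0 0 -0.6 0 0;0 0 -1.5 0 0;0 -3 -2 0 0;0 -7 -3 0 0;0 -12 -4 0 0;0 -16 -6 0 0;0 -16 -10 0 0;0 -16 -14 0 0;0 -16 -18 0 0;0 -16 -18 0 0;0 -16 -18 0 0"

```text
time_s: 21.75
eef_pos: [531.3, -183.4, 209.1]
ee_rot: [0.706, 0.032, 0.706, -0.032]
force: [0.7, 0.6, -0.2]
grip_width: 0.003
```

Run:
```python
from plan import *
from rig import capture,nets
import cv2
for n in('side','top'):
    p=capture(n);a=p['pixels'][...,::-1];a=a[120:320,100:440] if n=='side' else a[140:310,150:370]
    cv2.imwrite(f'pics/{n}11.png',cv2.resize(a,None,fx=2.3 if n=='side' else 3.5,fy=2.3 if n=='side' else 3.5,interpolation=2))
    for t in('cover_bar','lunch_box','tin_center','round_pot','cup','egg_timer'):
        for r in nets.spot_point(p,t)[:1]:print(n,t,r,box(r['location']))
```

```text
side cover_bar {'location': [549.5, 13.8, 64.0], 'confidence': 0.75} [0.64753293 2.86891985]
side lunch_box {'location': [549.1, 12.1, 2.4], 'confidence': 0.97} [0.40023681 1.14009232]
side tin_center {'location': [551.4, 40.3, 4.3], 'confidence': 0.28} [ 0.18431208 29.43290725]
side round_pot {'location': [469.7, 271.3, 2.2], 'confidence': 0.82} [-101.72682554  252.2557293 ]
side cup {'location': [778.4, -123.0, 0.9], 'confidence': 0.9} [ 240.80207261 -113.04159335]
side egg_timer {'location': [777.1, 10.4, -3.2], 'confidence': 0.57} [227.64872002  19.71472219]
top cover_bar {'location': [548.5, 14.9, 64.1], 'confidence': 0.68} [-0.44629186  3.87567073]
top lunch_box {'location': [551.5, 8.4, -2.0], 'confidence': 0.87} [ 3.11964426 -2.33191331]
top round_pot {'location': [473.4, 270.7, -4.9], 'confidence': 0.79} [-97.98813702 251.98701356]
top cup {'location': [783.0, -125.1, 4.9], 'confidence': 0.57} [ 245.57053954 -114.72436582]
top egg_timer {'location': [776.9, 14.5, -1.4], 'confidence': 0.82} [227.08504519  23.7807117 ]
```

View pics/side11.png

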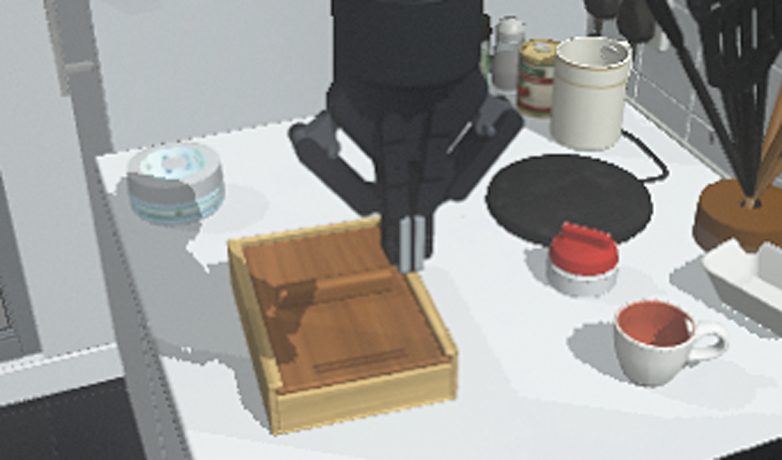

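View pics/top11.png

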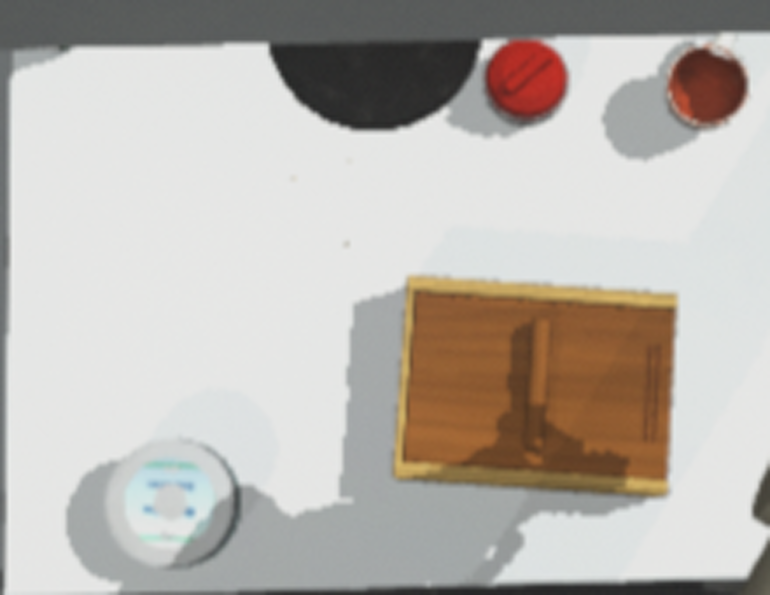

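The cover meets the +y end wall at (410,380) with no gap, the bar is in the middle of the box, and the bystanders are in place. The arm is touching nothing, so I'm handing in.

Run:
```python
from rig import workorder
print(workorder.finish_job())
```

```text
the job is handed in; nothing more can be done
None
```

The tin is packed flat and right way up in the large compartment with the cover slid fully shut, and I handed the job in at about 22 s.

- **Opening:** I pushed the bar with closed fingers to the open stop, felt as 16 N. The side camera then put the bar about 135 mm from the box's middle.
- **Placing:** I gripped the tin across its width and lowered it until it touched the compartment floor (about 10 N), then released it. The picture taken after release shows it flat and clear of the cover's path.
- **Shutting:** I pushed the bar to the shut stop, felt as 15 N. In the last top picture the cover meets the end wall with no gap.
- **Other things:** In the last pictures the pot, cup and timer look undisturbed. The network's pot positions agree with the first ones to about 3 mm; the cup and timer were not measured at the start, so I only judged those two by eye. The robot was clear of everything.

Small disagreements:
- **Bar position:** The networks put the shut bar 3–4 mm past the box's middle, about their stated error.
- **Grip width:** The gripper read about 59 mm on a tin listed as 63 mm wide, but the grip held.
- **Tin after shutting:** The network still reported the tin under the closed cover, at low confidence (0.28). I gave that no weight, since the tin can't be seen there.

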